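# Park the scanner's air-bearing carriage at the scan mark

### The arm

A 7-joint arm with a two-finger parallel gripper is mounted at the origin on the work surface. World frame = base frame: x ahead of the robot, y to its left, z up, the work surface at z = 0. Lengths are in m, angles in rad, forces in N, time in s.
With the tool pointing down it reaches from about 0.425 to 0.925 m from the base axis. Payload 6.8 kg.
Tool frame: the origin (TCP) lies at the very end of the fingers, on their centre line; the grasp point (between the pads) lies bot.grip_depth behind it (bot.grip_depth is the distance from the TCP to the grasp point, in m); z points along the fingers, y is the line along which they close (so a half turn about z gives the same grasp; the last joint's range is limited). The gripper opens to 85 mm and grips with 20 to 120 N. Pads are 22 mm wide; open, the fingers measure 114 mm over their backs; the gripper's body (76 mm by 85 mm) begins 54 mm behind the grasp point. The pads swing forward as they close: fully open they stand 13 mm farther back than shut.
Start: joints at [1.173, 0.477, 0.022, 1.555, -0.011, 1.109, -0.083], TCP at [0.193, -0.647, 0.231] pointing down, gripper open.
Joint ranges: [-2.96, 2.96], [-0.34, 2.1], [-1.41, 1.46], [0.24, 2.44], [-1.37, 4.51], [0.17, 1.92], [-2.96, 2.96]. Speed limits (rad/s): [2.39, 2.39, 3.14, 3.14, 3.14, 3.14, 3.14].

### API

Orientations are given as a unit quaternion [w, x, y, z].
In Python, from station import bot gives the robot as it stands.
- The arm moves only by the tool send_rows, never from a script. Its arguments are lists of equal length, an entry for each row: "slide": the shift along the tool's x, y, z in mm, a list of three; "roll": the turn about the tool's z in degrees; "claw": the opening, from 0 (shut) to 1 (fully open). A call has exactly 8 rows; each row is the pose to reach, as a shift and turn from the pose commanded when the call began, along the tool's axes at that moment; what a row does not reach only later rows make up. A row lasts 1/12 s, in which the tool goes at most 41.7 mm and 7.16 degrees, less where a joint would pass 70% of its speed; a pose out of reach is approached as far as the arm can. A call with a gripper value outside its range is refused whole. The fingers move at their own pace and stop on an object; "force" is the grip in N (left out, the last holds). Time passes only in rows, so rows that repeat a pose let the fingers close, or fill a call up. It gives the time, the measured TCP pose, the force, the opening and the grip force at its end, in the units of the state.
- bot.get_obs(): the state, without advancing time (a new reading comes with each control period).
- bot.read_camera(name): name is "scene" or "top" or "wrist"; returns the picture (480x640x3 uint8, red, green, blue); there is no depth.
- bot.camera_model(name): a dict with "camera_matrix" (3x3 intrinsics, pixels), "camera_from_world" (4x4, takes a point from world to camera coordinates). Camera axes: x right, y down, z forward; pixel columns grow to the right and rows downward; lengths in m; the calibration is good to about 2 mm. The wrist camera is an equidistant fisheye: a pixel r from the principal point sees the ray r / f radians off the axis. A picture is of the moment at which its call begins: read the wrist's pose just before it. camera_model takes no time and is no camera call; for the wrist camera it gives the pose at the moment of the call.
- bot.hand_in(): hands the job in; it is judged then, once.
The state is a dict: "t": time; "q": joint angles; "joint_vel": joint speeds; "joint_torque": joint torques, N m; "eef_pos": TCP position; "tool_rot": TCP orientation; "contact_force": force on the tool from outside, world axes, zero at the start; "torque": the same for the moment, N m; "gripper_width": opening from 0.0 (shut) to 1.0 (fully open); "grasp_force": force on a finger pad.
Only numpy, scipy, OpenCV 4.12 (cv2) and the standard library are available. Lean on these libraries where they do the work, as an engineer would, in place of code of your own. Each camera call takes 0.05 s, during which the arm holds its last target. There are 200 camera calls.

### The job

Push the floating model carriage of the scanner along its rail, gently and only by the sprung buffers at its two ends, and brake it so that it stands still, released, with its pointer at the index blade under the scan head (within 15 mm, staying there untouched for at least four seconds before you finish). It must not run into either end stop or move faster than 0.25 m/s; do not touch the cradle with the casts, and leave the index, the wax block and the spare cast where they are.

Things in the scene. Friction and masses are not known exactly. Their poses are not given: they have to be found in the camera images.
- slide: Fixed, level rail unit: grey bed 130 x 740 x 14 mm, two steel rails (tops at 22 mm). Origin: bed centre at table height; its y runs along the rail towards the mark (world +y within 0.12 rad), z up. Air bearing: the carriage coasts far (drag about 0.2 N s/m, dry friction 0.0012 N). Steel end stops 245 mm from the centre at both ends, tops 40 mm high: fingertips pass over them.
- carriage (a joint): Travel of the carriage along the slide's +y, m; it strikes the end stops at 0 and 0.34 (keep 4 mm off). Its centre is at x = 0, y = travel - 0.17 in the slide's frame. Moving mass about 2.2 kg nominal with all it carries (hidden, up to a third more or less). Body 130 mm long along the rail, 120 mm wide, top with the casts 121 mm above the table.
- buffer_back: Sprung buffer at the carriage's -y end: grey box 98 mm wide (too wide to grip), 44 to 96 mm above the table, dark rubber face, telescoping into the carriage. Origin: centre of its outer face, 70 mm high; relaxed 120 mm from the carriage's centre. Pushed to +y: travel 50 mm, about 15 N/m, hardly damped, so the carriage bounces off what it meets. Keep contact under 8 N.
- buffer_front: The same buffer at the carriage's +y end, face looking to +y, origin at the centre of that face, relaxed 120 mm from the carriage's centre; push it towards -y to brake the carriage.
- cradle: White cover and platform of the carriage with two plaster dental casts and, on the far side, the thin dark pointer; on stiff mounts on the carriage, moving with it, 130 mm long along the rail, 44 to 121 mm above the table. Origin at the carriage's centre, at table height. Not to be touched.
- pointer (a point): Tip of the thin dark steel pointer on the carriage's far (+x) side, 90 mm from the carriage's centre line and level with that centre along the rail, 22 mm above the table.
- mark (a point): Tip of the dark index blade (4 mm wide) on the clamp with the small scan head (white 45 mm box on a post, top 145 mm high, 150 mm beyond the rail's centre line), far side of the rail. The pointer is to stand at the same place along the slide's y. Axes as the slide's. Varies along the rail; 90 to 200 mm of carriage travel remain from here to the high end stop.
- wax_block: Bystander: flat red block of wax, 50 x 90 x 12 mm, lying on the bench near the robot; origin under its centre. Leave alone.
- spare_cast: Bystander: plaster dental cast 60 x 65 x 23 mm lying on the bench; origin under its centre. Leave alone.

How it is judged:
By the outcome, as a careful person would: the job done as asked, in the order asked, and still so for the second after the job is handed in, with the robot touching nothing.
It also fails if it takes over 54 s, if anything falls off the work surface, if the arm or the gripper's body presses on something with over 40 N, if the wrist force passes 120 N, or if a joint passes its speed limit or range.

## Working session

There is one attempt and no reset: what is moved stays moved. The work goes in short steps, Python scripts to look and compute and a tool call to move; the robot and the scene stay as the last step left them, time stands still between calls to the robot, and variables do not carry over. Pictures are saved under pics/ and viewed, at most 10 in all, crops included, and the job is handed in when it is done.

Besides the shell and the picture viewer there is one more tool, called after "Request:" by a JSON object that holds its "method" and its "body". send_rows: Moves the arm, as the interface text tells. Its arguments: {"type":"object","properties":{"slide":{"type":"array","items":{"type":"array","items":{"type":"number"}}},"roll":{"type":"array","items":{"type":"number"}},"claw":{"type":"array","items":{"type":"number"}},"force":{"type":"number"}},"required":["slide","roll","claw"]}

```bash
ls; mkdir -p pics; python3 - <<'E'
from station import bot
import cv2
o=bot.get_obs();print(o)
print(bot.grip_depth)
for n in("scene","top"):
    im=bot.read_camera(n);cv2.imwrite(f"pics/{n}0.png",im[:,:,::-1]);m=bot.camera_model(n);print(n,m)
E
```

```text
pics
{'t': 0.0, 'q': array([ 1.17290758,  0.47780631,  0.02238633,  1.5564433 , -0.01149753,
        1.10929663, -0.0830946 ]), 'joint_vel': array([ 8.18709425e-04, -9.97099287e-04, -5.06464390e-06,  4.50901391e-04,
       -9.69450929e-04, -1.22212005e-03, -3.17721874e-03]), 'joint_torque': array([-1.73282137e-04, -5.96441174e+01,  1.60821129e+00, -2.81191742e+01,
        1.24190966e-02,  9.27463872e-03, -2.79118893e-06]), 'eef_pos': array([ 0.19267115, -0.64630608,  0.2303259 ]), 'tool_rot': array([-8.87893660e-04,  9.89521704e-01,  1.44381316e-01, -2.10093890e-04]), 'contact_force': array([ 0.55947211, -0.37705222, -0.13796006]), 'torque': array([ 0.01332702,  0.0229034 , -0.01609982]), 'grasp_force': 0.0, 'gripper_width': 0.9984731874380735}
0.0187
scene {'camera_matrix': array([[619.20620991,   0.        , 320.88290747],
       [  0.        , 619.20620991, 243.38075097],
       [  0.        ,   0.        ,   1.        ]]), 'camera_from_world': array([[-0.03084688,  0.99933547,  0.01941898,  0.07910336],
       [ 0.60063558,  0.03406219, -0.79879702, -0.22804697],
       [-0.79892764, -0.01297666, -0.60128715,  1.37852923],
       [ 0.        ,  0.        ,  0.        ,  1.        ]])}
top {'camera_matrix': array([[525.81494971,   0.        , 326.25918008],
       [  0.        , 525.81494971, 241.42134916],
       [  0.        ,   0.        ,   1.        ]]), 'camera_from_world': array([[-0.00117332, -0.99955352,  0.02985599, -0.08368272],
       [-0.99043228, -0.0029584 , -0.13796794,  0.51281168],
       [ 0.13799467, -0.02973221, -0.9899866 ,  0.76154287],
       [ 0.        ,  0.        ,  0.        ,  1.        ]])}
```

View pics/scene0.png

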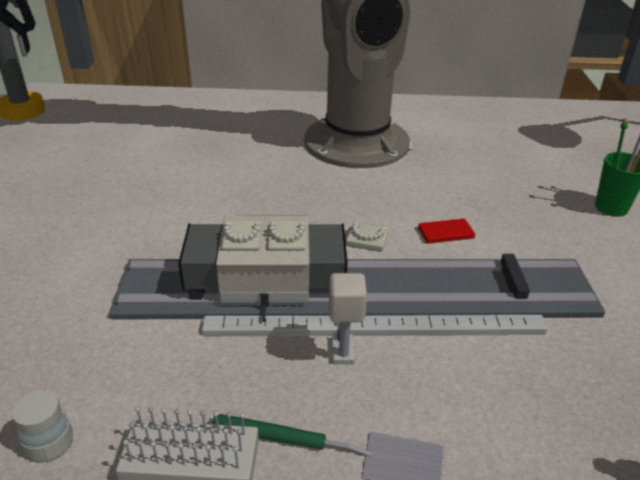

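View pics/top0.png

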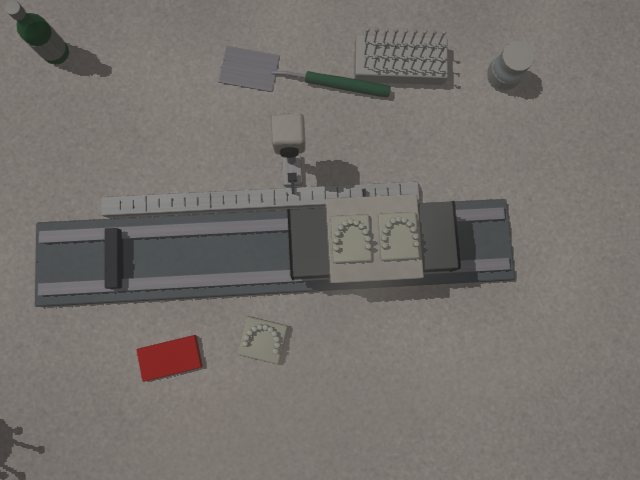

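The scene view shows the carriage left of the mark: pointer near (264,310), scan head at (347,300). The top view shows the bed corners at about (36,223), (508,199), (515,280) and (36,306), the blade near (292,188) and the pointer near (364,192). I'll enlarge both areas for exact pixels.

```bash
cat > h.py <<'E'
import numpy as np
from station import bot
def ray(n,uv,z):
    m=bot.camera_model(n);K=m["camera_matrix"];T=m["camera_from_world"];R=T[:3,:3];c=-R.T@T[:3,3]
    d=R.T@np.linalg.inv(K)@np.array([uv[0],uv[1],1.]);return c+d*(z-c[2])/d[2]
def proj(n,p):
    m=bot.camera_model(n);q=m["camera_from_world"][:3]@np.r_[p,1];q=m["camera_matrix"]@q;return q[:2]/q[2]
E
python3 - <<'E'
import cv2,numpy as np
from h import *
t=cv2.imread("pics/top0.png");s=cv2.imread("pics/scene0.png")
a=cv2.resize(t[165:225,260:400],None,fx=5.5,fy=5,interpolation=cv2.INTER_CUBIC)[:, :770]
b=cv2.resize(s[280:340,240:380],None,fx=5.5,fy=5,interpolation=cv2.INTER_CUBIC)
cv2.imwrite("pics/crop0.png",np.vstack([a,b[:300]]))
for n,uv,z in [("top",(36,223),.014),("top",(508,199),.014),("top",(515,280),.014),("top",(36,306),.014),("top",(290,205),.096),("top",(291,280),.096),("top",(458,202),.096),("top",(460,270),.096),("scene",(120,262),.014),("scene",(583,262),.014),("scene",(603,313),.014),("scene",(110,316),.014)]:
    print(n,uv,ray(n,uv,z).round(4))
E
```

```text
top (36, 223) [0.5434 0.3644 0.014 ]
top (508, 199) [ 0.5853 -0.3743  0.014 ]
top (515, 280) [ 0.4561 -0.379   0.014 ]
top (36, 306) [0.4162 0.355  0.014 ]
top (290, 205) [ 0.5565 -0.0302  0.096 ]
top (291, 280) [ 0.4504 -0.0324  0.096 ]
top (458, 202) [ 0.5621 -0.27    0.096 ]
top (460, 270) [ 0.4647 -0.2694  0.096 ]
scene (120, 262) [ 0.4704 -0.3893  0.014 ]
scene (583, 262) [0.4287 0.3671 0.014 ]
scene (603, 313) [0.5511 0.3594 0.014 ]
scene (110, 316) [ 0.5948 -0.3677  0.014 ]
```

View pics/crop0.png

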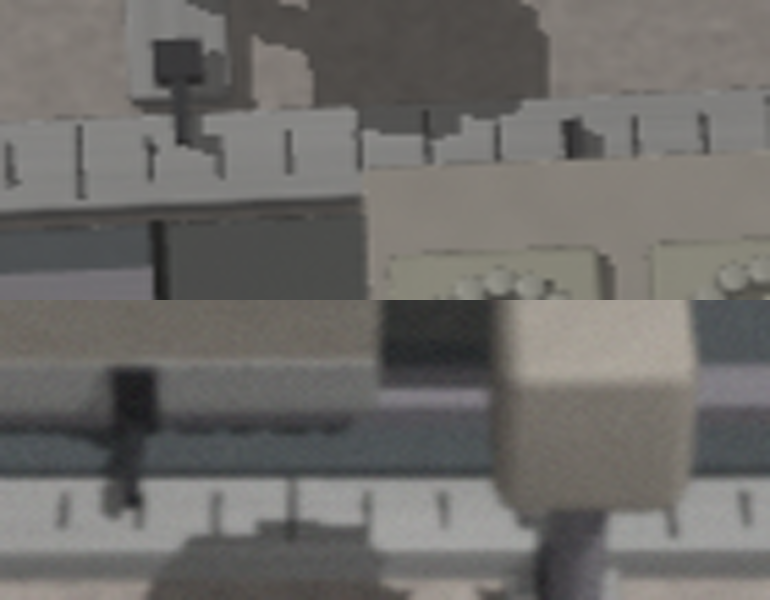

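In the crops, the top view has the blade tip at about (293.5,193) and the pointer tip at about (363.6,189). The scene view has the pointer tip at about (262,321), and the head's post will hide the pointer near the mark. So I'll track the cover's edges in the scene view and calibrate them to the pointer.

```bash
cat >> h.py <<'E'
import cv2
th=0.056; u=np.array([-np.sin(th),np.cos(th)]); xs=np.array([np.cos(th),np.sin(th)])
C=np.array([0.506,-0.008])
def sl(p): d=np.asarray(p)[:2]-C; return np.array([d@xs,d@u])
def edges(im,rows=(255,285)):
    "sub-pixel columns of the light cover between dark buffers, scene view"
    g=cv2.cvtColor(im,cv2.COLOR_RGB2GRAY)[rows[0]:rows[1]].astype(float).mean(0)
    return g
E
python3 - <<'E'
from h import *
for n,uv in [("top",(293.5,193)),("top",(363.6,190)),("scene",(262.2,321)),("scene",(264,310))]:
    p=ray(n,uv,.022);print(n,uv,p.round(4),sl(p).round(4))
im=cv2.imread("pics/top0.png")[:,:,::-1];s=cv2.imread("pics/scene0.png")[:,:,::-1]
g=edges(s);print("scene",g[176:350:1].round(0).astype(int).tolist())
t=cv2.cvtColor(im,cv2.COLOR_RGB2GRAY).astype(float)
print("top",t[268:278].mean(0)[280:470].round(0).astype(int).tolist())
# stops: dark bar in top view
print("stop top", [ (z,sl(ray("top",uv,.04)).round(4).tolist()) for z,uv in [("f",(106,230)),("f",(107,288)),("b",(120,230)),("b",(121,288))]])
E
```

```text
top (293.5, 193) [ 0.5913 -0.0325  0.022 ] [ 0.0838 -0.0292]
top (363.6, 190) [ 0.5967 -0.1425  0.022 ] [ 0.083  -0.1393]
scene (262.2, 321) [ 0.6021 -0.145   0.022 ] [ 0.0883 -0.1422]
scene (264, 310) [ 0.5792 -0.1449  0.022 ] [ 0.0654 -0.1407]
scene [65, 64, 57, 42, 30, 32, 42, 52, 56, 58, 58, 59, 58, 58, 58, 59, 58, 58, 59, 58, 59, 59, 59, 59, 58, 58, 58, 57, 56, 55, 56, 54, 54, 54, 53, 53, 52, 51, 49, 49, 60, 85, 106, 115, 117, 117, 115, 116, 116, 117, 117, 117, 117, 117, 116, 117, 116, 116, 117, 117, 117, 117, 116, 116, 115, 115, 115, 116, 117, 117, 117, 116, 116, 114, 115, 115, 116, 116, 116, 116, 116, 116, 115, 115, 116, 117, 116, 116, 115, 115, 115, 114, 114, 115, 115, 116, 116, 115, 114, 114, 114, 114, 114, 114, 115, 115, 114, 114, 114, 114, 114, 115, 115, 115, 115, 115, 115, 113, 113, 114, 115, 115, 115, 115, 115, 116, 117, 118, 118, 120, 120, 118, 107, 83, 64, 59, 58, 59, 59, 58, 58, 59, 59, 58, 59, 60, 58, 59, 59, 59, 59, 59, 59, 63, 69, 77, 85, 91, 96, 99, 100, 100, 100, 100, 100, 100, 100, 98, 89, 79, 86, 110, 126, 131]
top [106, 107, 107, 107, 107, 108, 108, 107, 107, 
[... 227 characters left out ...]
3, 123, 123, 123, 124, 124, 125, 125, 125, 125, 125, 125, 126, 126, 126, 126, 125, 125, 124, 124, 124, 124, 124, 124, 124, 125, 124, 124, 124, 123, 123, 123, 123, 123, 123, 123, 123, 122, 122, 122, 122, 122, 122, 122, 122, 122, 122, 122, 122, 123, 123, 123, 123, 123, 123, 123, 123, 124, 124, 124, 125, 125, 125, 125, 125, 124, 124, 124, 124, 123, 123, 123, 123, 123, 122, 122, 122, 123, 123, 123, 114, 72, 58, 60, 60, 59, 59, 58, 58, 58, 57, 57, 56, 56, 55, 55, 55, 55, 54, 54, 54, 54, 54, 54, 53, 53, 52, 51, 49, 49, 49, 50, 50, 51, 52, 53, 53, 55, 56, 58, 58, 57, 57, 57, 57, 57, 57, 56]
stop top [('f', [0.037, 0.2532]), ('f', [-0.0499, 0.2518]), ('b', [0.0359, 0.2325]), ('b', [-0.051, 0.2314])]
```

The mark is about 110 mm ahead of the pointer, so travel goes from about 0.029 to about 0.139. I'm moving behind the back buffer with the fingers shut, turning the tool so its narrow 22 mm side faces the buffer.

Request:
{"method": "send_rows", "body": {"slide": [[34,-19,5],[69,-39,10],[104,-58,15],[139,-78,20],[174,-98,25],[209,-117,30],[244,-137,35],[279,-157,40]], "roll": [-7,-14,-21,-28,-35,-42,-49,-56], "claw": [0,0,0,0,0,0,0,0]}}

```text
t: 0.77
eef_pos: [0.4162, -0.415, 0.1909]
tool_rot: [-0.0, 0.804, 0.594, -0.0]
contact_force: [1.0, -0.7, -0.6]
gripper_width: -0.003
grasp_force: 0.0
```

```bash
cat >> h.py <<'E'
def cover(im):
    g=cv2.cvtColor(im,cv2.COLOR_RGB2GRAY)[273:289].astype(float).mean(0)
    for c in range(150,500):
        if g[c]<85<=g[c+1] and g[c+3:c+40].min()>95: return c+(85-g[c])/(g[c+1]-g[c])
def carr(im):
    "slide y of the carriage centre from the cover's back vertical edge (plane x=0.06)"
    e=cover(im)
    if e is None: return None
    a=sl(ray("scene",(e,281),0.0));b=sl(ray("scene",(e,281),0.1));f=(0.06-a[0])/(b[0]-a[0])
    return float(a[1]+f*(b[1]-a[1])+0.065)
def toolerr(tx,ty,tz,o=None):
    "shift (mm, tool axes) and roll (deg) to slide-frame target with tool x along slide +y"
    o=o or bot.get_obs();from scipy.spatial.transform import Rotation as Ro
    q=o["tool_rot"];R=Ro.from_quat([q[1],q[2],q[3],q[0]]).as_matrix()
    w=np.r_[C+tx*xs+ty*u,tz]-o["eef_pos"];ang=np.arctan2(R[1,0],R[0,0])
    return (R.T@w*1000).round(1),round(float(np.degrees(ang-(th+np.pi/2))),2)
def look():
    im=bot.read_camera("scene");o=bot.get_obs();y=carr(im)
    p=sl(o["eef_pos"]);print("t",round(o["t"],2),"carr y",y,"tcp",p.round(4),round(o["eef_pos"][2],4));return im,o,y
E
python3 - <<'E'
from h import *
print(carr(cv2.imread("pics/scene0.png")[:,:,::-1]))
im,o,y=look();print(toolerr(0,-.297,.07,o),o["gripper_width"])
E
```

```text
-0.13874795308490107
t 0.82 carr y -0.1387722894946131 tcp [-0.1047 -0.3931] 0.1902
(array([124.4,  67.1, 121. ]), -19.2) 0.0044288461940975975
```

Request:
{"method": "send_rows", "body": {"slide": [[35,19,15],[70,38,40],[100,54,65],[118,64,90],[124,67,110],[124,67,121],[124,67,121],[124,67,121]], "roll": [-6,-12,-18,-19,-19,-19,-19,-19], "claw": [0,0,0,0,0,0,0,0]}}

```text
t: 1.48
eef_pos: [0.5152, -0.3199, 0.0702]
tool_rot: [-0.0, 0.698, 0.716, -0.001]
contact_force: [-0.1, -0.4, 0.2]
gripper_width: 0.002
grasp_force: 0.0
```

```bash
python3 - <<'E'
from h import *
im,o,y=look();print(toolerr(0,y-.12-.011,.07,o))
s=im[180:340,120:400];t=bot.read_camera("top")[180:340,380:620]
s=cv2.resize(s,(560,320));t=cv2.resize(t,(420,280))
v=np.zeros((600,560,3),np.uint8);v[:320]=s;v[320:,:420]=t
cv2.imwrite("pics/p1.png",v[:,:,::-1])
E
```

```text
t 1.53 carr y -0.13917510933166308 tcp [-0.0077 -0.3125] 0.0711
(array([42.5,  6.4,  1.1]), -1.76)
```

View pics/p1.png

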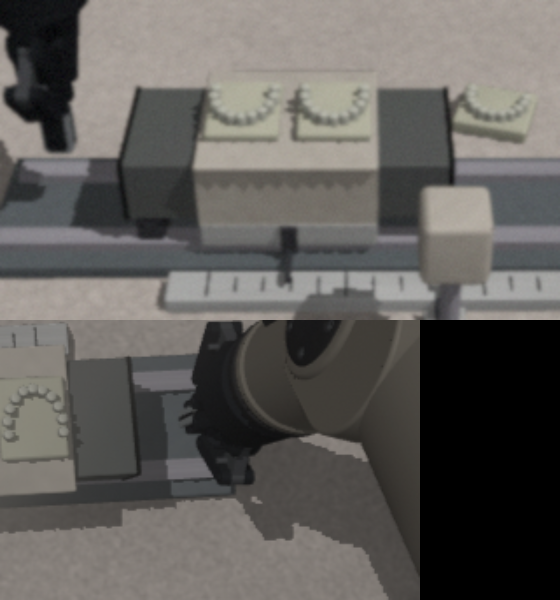

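The gripper stands behind the back buffer (scene crop tip near (60,145)), with a gap of about 42 mm. I'm closing in gently to about 12 mm.

Request:
{"method": "send_rows", "body": {"slide": [[5,1,0],[11,3,0],[17,5,0],[22,6,1],[26,6,1],[29,6,1],[30,6,1],[30,6,1]], "roll": [-1,-1.7,-1.7,-1.7,-1.7,-1.7,-1.7,-1.7], "claw": [0,0,0,0,0,0,0,0]}}

```text
t: 2.25
eef_pos: [0.5215, -0.2878, 0.0693]
tool_rot: [-0.0, 0.686, 0.727, -0.0]
contact_force: [0.2, -0.9, -0.4]
gripper_width: 0.001
grasp_force: 0.0
```

```bash
python3 - <<'E'
from h import *
im,o,y=look();print(toolerr(0,y-.12-.011,.07,o))
e=o["eef_pos"];print(proj("scene",e),proj("top",e))
t=bot.read_camera("top")
v=np.hstack([cv2.resize(im[200:320,110:250],None,fx=2.8,fy=2.8),cv2.resize(t[180:300,400:540],None,fx=2.8,fy=2.8)])
cv2.imwrite("pics/p2.png",v[:,:,::-1])
E
```

```text
t 2.3 carr y -0.13927416789659125 tcp [-2.000e-04 -2.807e-01] 0.0693
(array([10.4,  0.2, -0.7]), 0.1)
[170.97420781 256.80847701] [466.21921275 232.97583683]
```

View pics/p2.png

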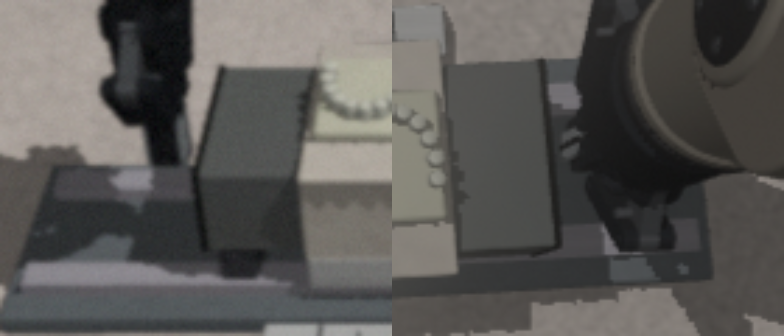

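Request:
{"method": "send_rows", "body": {"slide": [[1.5,0,0],[3,0,0],[4.5,0,0],[6,0,0],[7.5,0,0],[9,0,0],[10.5,0,0],[12,0,0]], "roll": [0,0,0,0,0,0,0,0], "claw": [0,0,0,0,0,0,0,0]}}

```text
t: 3.02
eef_pos: [0.5209, -0.2761, 0.0693]
tool_rot: [0.0, 0.686, 0.727, 0.0]
contact_force: [-0.2, -0.4, 0.5]
gripper_width: -0.002
grasp_force: 0.0
```

Request:
{"method": "send_rows", "body": {"slide": [[1.5,0,0],[3,0,0],[4.5,0,0],[6,0,0],[7.5,0,0],[9,0,0],[10.5,0,0],[12,0,0]], "roll": [0,0,0,0,0,0,0,0], "claw": [0,0,0,0,0,0,0,0]}}

```text
t: 3.68
eef_pos: [0.5202, -0.2641, 0.0693]
tool_rot: [0.0, 0.686, 0.727, 0.0]
contact_force: [0.3, -0.1, -0.7]
gripper_width: -0.001
grasp_force: 0.0
```

```bash
python3 - <<'E'
from h import *
im,o,y=look();print("gap to relaxed face",y-.131-sl(o["eef_pos"])[1])
E
```

```text
t 3.73 carr y -0.1295930928779001 tcp [-1.000e-04 -2.561e-01] 0.0693
gap to relaxed face -0.004474575354134203
```

Request:
{"method": "send_rows", "body": {"slide": [[1.5,0,0],[3,0,0],[4.5,0,0],[6,0,0],[7.5,0,0],[9,0,0],[10,0,0],[10,0,0]], "roll": [0,0,0,0,0,0,0,0], "claw": [0,0,0,0,0,0,0,0]}}

```text
t: 4.4
eef_pos: [0.5196, -0.254, 0.0693]
tool_rot: [-0.0, 0.686, 0.727, 0.0]
contact_force: [1.3, 1.1, -0.1]
gripper_width: -0.0
grasp_force: 0.0
```

```bash
python3 - <<'E'
from h import *
im,o,y=look();print("gap to relaxed face",y-.131-sl(o["eef_pos"])[1])
print("over:",toolerr(0,.13,.16,o))
E
```

```text
t 4.45 carr y -0.10738327436153872 tcp [-2.000e-04 -2.466e-01] 0.0693
gap to relaxed face 0.008175030400553313
over: (array([376.6,   0.9, -90.7]), 0.11)
```

Request:
{"method": "send_rows", "body": {"slide": [[0,0,-40],[6,0,-75],[46,0,-85],[87,0,-85],[128,0,-85],[169,0,-85],[210,0,-85],[251,0,-85]], "roll": [0,0,0,0,0,0,0,0], "claw": [0,0,0,0,0,0,0,0]}}

```text
t: 5.12
eef_pos: [0.5048, -0.0021, 0.1546]
tool_rot: [0.0, 0.687, 0.727, 0.0]
contact_force: [0.2, 0.6, -0.0]
gripper_width: -0.001
grasp_force: 0.0
```

Request:
{"method": "send_rows", "body": {"slide": [[34,1,0],[62,1,10],[74,1,38],[78,1,68],[78,1,80],[78,1,84],[78,1,84],[78,1,84]], "roll": [0,0,0,0,0,0,0,0], "claw": [0,0,0,0,0,0,0,0]}}

```text
t: 5.78
eef_pos: [0.5025, 0.0735, 0.0711]
tool_rot: [0.0, 0.687, 0.727, 0.0]
contact_force: [-0.8, 0.4, 1.3]
gripper_width: -0.004
grasp_force: 0.0
```

```bash
python3 - <<'E'
from h import *
im,o,y=look();print("gap front",sl(o["eef_pos"])[1]-y-.131)
E
```

```text
t 5.83 carr y -0.06925430181963346 tcp [0.0013 0.0816] 0.0715
gap front 0.019855606424706795
```

Request:
{"method": "send_rows", "body": {"slide": [[0,0,0],[0,0,0],[0,0,0],[0,0,0],[0,0,0],[0,0,0],[1.1,0,0],[2.2,0,0]], "roll": [0,0,0,0,0,0,0,0], "claw": [0,0,0,0,0,0,0,0]}}

```text
t: 6.5
eef_pos: [0.5015, 0.0764, 0.0703]
tool_rot: [-0.0, 0.686, 0.727, -0.0]
contact_force: [0.2, 0.1, 0.3]
gripper_width: -0.002
grasp_force: 0.0
```

```bash
python3 - <<'E'
from h import *
im,o,y=look();print("gap front",sl(o["eef_pos"])[1]-y-.131)
E
```

```text
t 6.55 carr y -0.052058938030480784 tcp [0.0003 0.085 ] 0.0703
gap front 0.006015005185937922
```

Request:
{"method": "send_rows", "body": {"slide": [[0.9,0,0],[1.8,0,0],[2.7,0,0],[3.6,0,0],[4.5,0,0],[5.4,0,0],[6.3,0,0],[7.2,0,0]], "roll": [0,0,0,0,0,0,0,0], "claw": [0,0,0,0,0,0,0,0]}}

```text
t: 7.22
eef_pos: [0.5011, 0.0837, 0.0703]
tool_rot: [0.0, 0.686, 0.727, 0.0]
contact_force: [0.3, 0.5, 0.1]
gripper_width: -0.002
grasp_force: 0.0
```

```bash
python3 - <<'E'
from h import *
im,o,y=look();print("gap front",sl(o["eef_pos"])[1]-y-.131)
E
```

```text
t 7.27 carr y -0.03654922220403439 tcp [0.0003 0.0921] 0.0703
gap front -0.0023999304936903887
```

Request:
{"method": "send_rows", "body": {"slide": [[0.9,0,0],[1.8,0,0],[2.7,0,0],[3.6,0,0],[4.5,0,0],[5.4,0,0],[6.3,0,0],[7.2,0,0]], "roll": [0,0,0,0,0,0,0,0], "claw": [0,0,0,0,0,0,0,0]}}

```text
t: 7.93
eef_pos: [0.5007, 0.0908, 0.0703]
tool_rot: [0.0, 0.686, 0.727, -0.0]
contact_force: [0.1, 0.0, -0.8]
gripper_width: -0.001
grasp_force: 0.0
```

```bash
python3 - <<'E'
from h import *
im,o,y=look();print("gap front",sl(o["eef_pos"])[1]-y-.131)
E
```

```text
t 7.98 carr y -0.03208221082460508 tcp [0.0003 0.0993] 0.0703
gap front 0.0003334891383159899
```

Request:
{"method": "send_rows", "body": {"slide": [[1,0,0],[3,0,0],[5,0,0],[8,0,0],[11,0,0],[13,0,0],[14,0,0],[14,0,0]], "roll": [0,0,0,0,0,0,0,0], "claw": [0,0,0,0,0,0,0,0]}}

```text
t: 8.65
eef_pos: [0.4999, 0.1052, 0.0703]
tool_rot: [-0.0, 0.686, 0.727, 0.0]
contact_force: [0.2, -0.1, 0.3]
gripper_width: -0.002
grasp_force: 0.0
```

```bash
python3 - <<'E'
from h import *
im,o,y=look();print("gap front",sl(o["eef_pos"])[1]-y-.131)
cv2.imwrite("pics/s3.png",im[:,:,::-1]);t=bot.read_camera("top")
cv2.imwrite("pics/p3.png",np.vstack([cv2.resize(t[165:225,240:380],None,fx=5.5,fy=5)[:290],cv2.resize(im[280:340,270:410],None,fx=5.5,fy=5)])[:,:,::-1])
E
```

```text
t 8.7 carr y -0.0324992815452151 tcp [0.0002 0.1131] 0.0703
gap front 0.014578876546075648
```

View pics/p3.png

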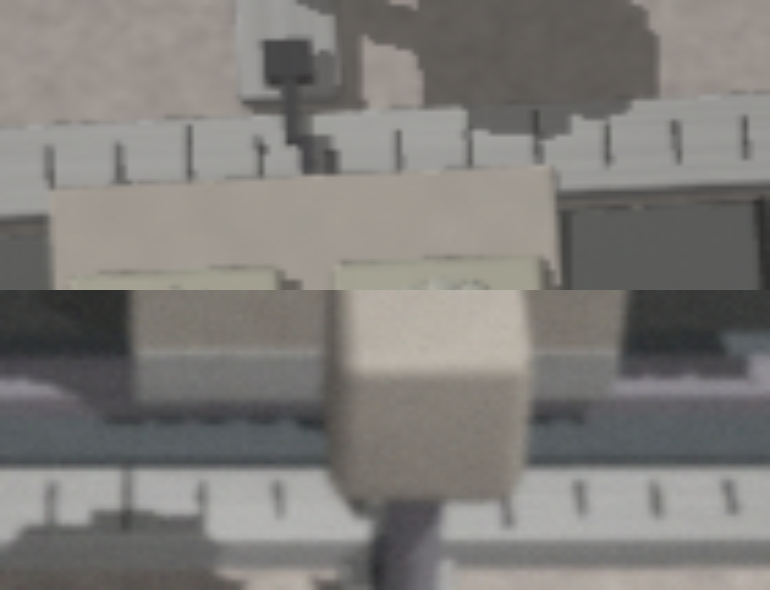

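The pointer (top crop about x=313) stands roughly 4–5 mm short of the blade (x=294), and the carriage is practically at rest. That is within 15 mm, so I'm clearing the arm and waiting while watching.

Request:
{"method": "send_rows", "body": {"slide": [[8,0,0],[18,0,-5],[28,0,-20],[38,0,-40],[48,0,-60],[55,0,-75],[59,0,-85],[60,0,-88]], "roll": [0,0,0,0,0,0,0,0], "claw": [0,0,0,0,0,0,0,0]}}

```text
t: 9.42
eef_pos: [0.4971, 0.1668, 0.1603]
tool_rot: [0.001, 0.686, 0.728, 0.002]
contact_force: [-0.2, 0.6, 0.2]
gripper_width: -0.001
grasp_force: 0.0
```

Request:
{"method": "send_rows", "body": {"slide": [[0,0,0],[0,0,0],[0,0,0],[0,0,0],[0,0,0],[0,0,0],[0,0,0],[0,0,0]], "roll": [0,0,0,0,0,0,0,0], "claw": [0,0,0,0,0,0,0,0]}}

```text
t: 10.08
eef_pos: [0.4964, 0.1646, 0.1582]
tool_rot: [-0.0, 0.686, 0.727, -0.0]
contact_force: [-0.0, -0.6, 0.5]
gripper_width: -0.002
grasp_force: 0.0
```

```bash
python3 - <<'E'
from h import *
look()
E
```

```text
t 10.13 carr y -0.0324139616105016 tcp [1.000e-04 1.729e-01] 0.1582
```

Stationary. I'll wait through the required four seconds and more.

Request:
{"method": "send_rows", "body": {"slide": [[0,0,0],[0,0,0],[0,0,0],[0,0,0],[0,0,0],[0,0,0],[0,0,0],[0,0,0]], "roll": [0,0,0,0,0,0,0,0], "claw": [0,0,0,0,0,0,0,0]}}

```text
t: 10.8
eef_pos: [0.4964, 0.1646, 0.1583]
tool_rot: [0.0, 0.686, 0.727, -0.0]
contact_force: [-0.4, -0.6, -0.0]
gripper_width: -0.002
grasp_force: 0.0
```

Request:
{"method": "send_rows", "body": {"slide": [[0,0,0],[0,0,0],[0,0,0],[0,0,0],[0,0,0],[0,0,0],[0,0,0],[0,0,0]], "roll": [0,0,0,0,0,0,0,0], "claw": [0,0,0,0,0,0,0,0]}}

```text
t: 11.47
eef_pos: [0.4964, 0.1647, 0.1583]
tool_rot: [0.0, 0.686, 0.727, -0.0]
contact_force: [0.0, 0.3, -0.7]
gripper_width: 0.001
grasp_force: 0.0
```

Request:
{"method": "send_rows", "body": {"slide": [[0,0,0],[0,0,0],[0,0,0],[0,0,0],[0,0,0],[0,0,0],[0,0,0],[0,0,0]], "roll": [0,0,0,0,0,0,0,0], "claw": [0,0,0,0,0,0,0,0]}}

```text
t: 12.13
eef_pos: [0.4964, 0.1647, 0.1583]
tool_rot: [0.0, 0.686, 0.727, 0.0]
contact_force: [0.1, 0.5, 0.0]
gripper_width: 0.0
grasp_force: 0.0
```

Request:
{"method": "send_rows", "body": {"slide": [[0,0,0],[0,0,0],[0,0,0],[0,0,0],[0,0,0],[0,0,0],[0,0,0],[0,0,0]], "roll": [0,0,0,0,0,0,0,0], "claw": [0,0,0,0,0,0,0,0]}}

```text
t: 12.8
eef_pos: [0.4965, 0.1647, 0.1583]
tool_rot: [0.0, 0.686, 0.727, 0.0]
contact_force: [-0.1, 0.3, -1.1]
gripper_width: -0.002
grasp_force: 0.0
```

Request:
{"method": "send_rows", "body": {"slide": [[0,0,0],[0,0,0],[0,0,0],[0,0,0],[0,0,0],[0,0,0],[0,0,0],[0,0,0]], "roll": [0,0,0,0,0,0,0,0], "claw": [0,0,0,0,0,0,0,0]}}

```text
t: 13.47
eef_pos: [0.4964, 0.1647, 0.1583]
tool_rot: [0.0, 0.686, 0.727, 0.0]
contact_force: [0.2, -0.1, -0.4]
gripper_width: -0.001
grasp_force: 0.0
```

```bash
python3 - <<'E'
from h import *
im,o,y=look()
if o["t"]>13.2 and abs(y+.0324)<.002: print(bot.hand_in())
E
```

```text
t 13.52 carr y -0.03242999441574981 tcp [1.000e-04 1.729e-01] 0.1583
the job is handed in; nothing more can be done
None
```

Job handed in at 13.5 s: the carriage was released and had stood still for about 5 s, its pointer about 4–5 mm short of the index blade (limit 15 mm), and its fastest measured average speed was about 0.03 m/s.

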